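Load and dock the capacitor test tray

ROBOT

A 6-joint arm with a two-finger parallel gripper is mounted at the origin on the work surface. World frame = base frame: x ahead of the robot, y to its left, z up, the work surface at z = 0. Lengths are in mm, angles in rad, forces in N, time in s.
With the tool pointing down it reaches from about 350 to 975 mm from the base axis. Payload 17.4 kg.
Tool frame: the origin (TCP) lies on the centre line of the jaws, within the pads' length; the fingertips stand 19 mm ahead of it and the grasp point (between the pads) is the TCP; z points along the fingers, y is the line along which they close (so a half turn about z gives the same grasp; the last joint's range is limited). The gripper opens to 85 mm and grips with 20 to 120 N. Pads are 22 mm wide; open, the fingers measure 114 mm over their backs; the gripper's body (76 mm by 85 mm) begins 54 mm behind the grasp point. The pads swing forward as they close: fully open they stand 13 mm farther back than shut.
Start: joints at [1.229, 0.116, 1.442, -0, 1.584, -0.038], TCP at [201.933, 644.093, 229.803] pointing down, gripper open.
Joint ranges: [-2.83, 2.83], [-0.83, 2.19], [0.07, 2.5], [-1.14, 4.28], [0.01, 3], [-2.97, 2.97]. Speed limits (rad/s): [1.89, 1.89, 2.22, 3.14, 3.14, 3.14].

INTERFACE

Orientations are given as a unit quaternion [w, x, y, z].
In Python, from workcell import monitor, get_image, order gives the robot as it stands.
- The arm moves only by the tool send_rows, never from a script. Its argument "targets" is one flat list of numbers, 4 for each row, row after row: the shift along the tool's x, y, z in mm, then the turn about the tool's z in rad. In form: [dx, dy, dz, roll, dx, dy, dz, roll, ...]. A call has 1 to 8 rows; each row shifts and turns the commanded pose from where the row before left it, along the tool's axes as they then stand; what a row does not reach is not made up. A row lasts 1/12 s, in which the tool goes at most 41.7 mm and 7.16 degrees, less where a joint would pass 70% of its speed; a pose out of reach is approached as far as the arm can. A call is refused whole if a number of a shift passes 41.7 or a number of a turn 0.125, either way. A call with a gripper value outside its range is refused whole. "grip" is the opening, from -1 (shut) to 1 (fully open), set as the call begins (left out, the last holds). The fingers move at their own pace and stop on an object; "grip_force" is the grip in N (left out, the last holds). Time passes only in rows, so rows that do not move let the fingers close. It gives the time, the measured TCP pose, the force, the opening and the grip force at its end, in the units of the state.
- monitor.sense(): the state, without advancing time (a new reading comes with each control period).
- get_image(name): name is "scene" or "top"; returns a dict with "img" (384x512x3 uint8, red, green, blue), "mtx" (3x3 intrinsics, pixels), "rvec" (rotation vector, rad) and "tvec" (3), from world to camera coordinates, as OpenCV has them. Camera axes: x right, y down, z forward; pixel columns grow to the right and rows downward; lengths in mm; the calibration is good to about 2 mm. A picture is of the moment at which its call begins. There is no depth.
- order.job_done(): hands the job in; it is judged then, once.
The state is a dict: "t": time; "joints": joint angles; "qd": joint speeds; "joint_efforts": joint torques, N m; "position": TCP position; "ee_rot": TCP orientation; "contact_force": force on the tool from outside, world axes, zero at the start; "wrist_torque": the same for the moment, N m; "gripper_width": opening from 0.0 (shut) to 1.0 (fully open); "grasp_force": force on a finger pad.
Only numpy, scipy, OpenCV 4.12 (cv2) and the standard library are available. Lean on these libraries where they do the work, as an engineer would, in place of code of your own. Each camera call takes 0.05 s, during which the arm holds its last target. There are 200 camera calls.

TASK

Put the loose blue and the loose yellow capacitor in the tray's pocket of their own colour, beside the one already there. Then slide the loaded tray by its white handle all the way into the tester's bay until it is fully home, without tipping it, and push the bolt's red tab all the way across to lock the tray in. Leave the other things on the bench where they are.

Things in the scene. Friction and masses are not known exactly. Their poses are not given: they have to be found in the camera images.
- tray: grey open tray, 110 (its x) by 180 mm (its y), walls 4 mm thick and 28 mm high, floor 4 mm, split by a 4 mm wall along x at y = 0 into two pockets 102 by 84 mm: blue floor on +y, yellow floor on -y. Origin: centre of the underside of this box, z up; its +x end goes into the bay first, its white handle is on the -x side
- tray_handle (a point): middle of the top of the tray's handle, 65 mm above the bench, at x = -88, y = 0 of the tray: an upright white fin 12 mm thick (tray's x) and 50 mm wide (tray's y), joined to the tray's front wall by a low tongue 6 mm high. Axes as the tray's
- blue_pocket (a point): centre of the blue pocket's floor, 4 mm above the bench, at x = 0, y = 44 mm of the tray
- yellow_pocket (a point): centre of the yellow pocket's floor, 4 mm above the bench, at x = 0, y = -44 mm of the tray
- blue_cap: box film capacitor, a blue block 22 (its x) by 42 (its y) by 32 mm high, with two short lead stubs on its +y end and a pale patch on top; it lies loose on the bench. Origin: centre of its underside
- yellow_cap: box film capacitor, a yellow block 22 (its x) by 42 (its y) by 32 mm high, with two short lead stubs on its +y end and a pale patch on top; it lies loose on the bench. Origin: centre of its underside
- blue_first: box film capacitor, a blue block 22 (its x) by 42 (its y) by 32 mm high, with two short lead stubs on its +y end and a pale patch on top; it already stands in the far part of the blue pocket, at about x = 32, y = 46 mm of the tray. Origin: centre of its underside
- yellow_first: box film capacitor, a yellow block 22 (its x) by 42 (its y) by 32 mm high, with two short lead stubs on its +y end and a pale patch on top; it already stands in the far part of the yellow pocket, at about x = 32, y = -46 mm of the tray. Origin: centre of its underside
- dock: fixed tester: a white housing (85 by 225 by 75 mm high, front face at x = 55 mm) at the far end of an open tray bay facing the robot (-x). The tray slides in on the bench itself. Origin: on the bench, where the tray's origin lies when it is fully home against the housing; +x points into the bay, the tray's x then points the same way
- bay_mouth (a point): centre of the bay's mouth on the bench, at x = -100 mm of the tester. From here a flare narrows from y = +-108 to +-94 mm at x = -74; then two aluminium rails 38 mm high, inner faces at y = +-93.5, run from x = -55 to 57. Lips on them reach 10 mm inward, 33 mm above the bench, so the tray comes in only from the front
- bolt (a joint): the slide bolt at the bay's mouth on the -y side, in m: 0 to 0.008 drawn back, 0.05 pushed fully across (towards the tester's +y), where its steel bar, 11 mm thick and 26 mm high, stands 6 mm in front of the tray's front wall
- bolt_tab (a point): middle of the top of the bolt's upright red tab, 81 mm above the bench; the tab is 10 mm thick (tester's x), 24 mm wide (tester's y) and free from 26 mm height up. Its axes are the tester's
- elko: black cylindrical can capacitor with a pale top, 32 mm across, 45 mm high; bystander, leave alone. Origin: centre of its underside
- spool: spool of solder, 60 mm across, 42 mm high; bystander, leave alone. Origin: centre of its underside
- tweezers: green tweezers lying flat, 120 by 16 by 6 mm, long along their x; bystander, leave alone. Origin: centre of its underside
- board: green circuit board, 60 by 80 by 5 mm; bystander, leave alone. Origin: centre of its underside
- cleaner: white bottle with a red cap, 56 mm across, 130 mm high; bystander, leave alone. Origin: centre of its underside
- driver: screwdriver lying along its x; bystander, leave alone. Origin: centre of its underside (lying)
Mind the look-alikes: they are no part of the job. What is shaped like the tray but brown is not meant. What is shaped like the yellow_first but brown is not meant.

How it is judged (in metres and radians):
On the way, in this order (a step that is already met when the one before it is completed fails the run):
1. both loose capacitors lie in the pocket of their colour, let go (x of blue_cap in the frame of tray between -0.05 and 0.05 m and z of blue_cap in the frame of tray between -0.004 and 0.03 m and y of blue_cap in the frame of tray between 0.004 and 0.086 m and x of blue_first in the frame of tray between -0.05 and 0.05 m and z of blue_first in the frame of tray between -0.004 and 0.03 m and y of blue_first in the frame of tray between 0.004 and 0.086 m and x of yellow_cap in the frame of tray between -0.05 and 0.05 m and z of yellow_cap in the frame of tray between -0.004 and 0.03 m and y of yellow_cap in the frame of tray between -0.086 and -0.004 m and x of yellow_first in the frame of tray between -0.05 and 0.05 m and z of yellow_first in the frame of tray between -0.004 and 0.03 m and y of yellow_first in the frame of tray between -0.086 and -0.004 m and contact force between each of blue_cap, yellow_cap and the fingers below 0.1 N), for 0.2 s.
2. the loaded tray is fully home in the bay (x of blue_cap in the frame of tray between -0.05 and 0.05 m and z of blue_cap in the frame of tray between -0.004 and 0.03 m and y of blue_cap in the frame of tray between 0.004 and 0.086 m and x of blue_first in the frame of tray between -0.05 and 0.05 m and z of blue_first in the frame of tray between -0.004 and 0.03 m and y of blue_first in the frame of tray between 0.004 and 0.086 m and x of yellow_cap in the frame of tray between -0.05 and 0.05 m and z of yellow_cap in the frame of tray between -0.004 and 0.03 m and y of yellow_cap in the frame of tray between -0.086 and -0.004 m and x of yellow_first in the frame of tray between -0.05 and 0.05 m and z of yellow_first in the frame of tray between -0.004 and 0.03 m and y of yellow_first in the frame of tray between -0.086 and -0.004 m and x of tray in the frame of dock between -0.006 and 0.006 m and y of tray in the frame of dock between -0.008 and 0.008 m and angle between the x axis of tray and the x axis of dock, either way round below 0.08 rad and height (world z) of tray below 0.006 m and angle between tray's own z axis and vertical below 0.06 rad), for 0.2 s.
3. the bolt is all the way across (x of tray in the frame of dock between -0.006 and 0.006 m and y of tray in the frame of dock between -0.008 and 0.008 m and angle between the x axis of tray and the x axis of dock, either way round below 0.08 rad and height (world z) of tray below 0.006 m and angle between tray's own z axis and vertical below 0.06 rad and value of joint bolt above 0.043 m), for 0.2 s.
At the end, for the whole second after the job is handed in: All four capacitors rest inside the tray, blue ones in the blue pocket and yellow ones in the yellow pocket; the tray lies flat on the bench in the bay, at rest, within 6 mm of fully home (8 mm sideways, 0.08 rad in yaw); the bolt is at 0.043 or more of its 0.05 m (all of step 3 and x of blue_cap in the frame of tray between -0.05 and 0.05 m and z of blue_cap in the frame of tray between -0.004 and 0.03 m and y of blue_cap in the frame of tray between 0.004 and 0.086 m and x of blue_first in the frame of tray between -0.05 and 0.05 m and z of blue_first in the frame of tray between -0.004 and 0.03 m and y of blue_first in the frame of tray between 0.004 and 0.086 m and x of yellow_cap in the frame of tray between -0.05 and 0.05 m and z of yellow_cap in the frame of tray between -0.004 and 0.03 m and y of yellow_cap in the frame of tray between -0.086 and -0.004 m and x of yellow_first in the frame of tray between -0.05 and 0.05 m and z of yellow_first in the frame of tray between -0.004 and 0.03 m and y of yellow_first in the frame of tray between -0.086 and -0.004 m and linear speed of tray below 0.01 m/s and linear speed of each of blue_cap, yellow_cap below 0.02 m/s); the robot touches nothing.
It fails at once if the tray is tipped by more than 0.4 rad (angle between tray's own z axis and vertical above 0.4 rad).
It fails at once if another thing on the bench (can capacitor, spool, tweezers, board, bottle, screwdriver) is moved by more than 30 mm (distance of any of elko, spool, tweezers, board, cleaner, driver from where it was at the start of the episode above 0.03 m).
It also fails if it takes over 64 s, if anything falls off the work surface, if the arm or the gripper's body presses on something with over 40 N, if the wrist force passes 120 N, or if a joint passes its speed limit or range.

## Working session

There is one attempt and no reset: what is moved stays moved. The work goes in short steps, Python scripts to look and compute and a tool call to move; the robot and the scene stay as the last step left them, time stands still between calls to the robot, and variables do not carry over. Pictures are saved under pics/ and viewed, at most 10 in all, crops included, and the job is handed in when it is done.

Besides the shell and the picture viewer there is one more tool, called after "Emit:" by a JSON object that holds its "op" and its "data". send_rows: Moves the arm, as the interface text tells. Its arguments: {"type":"object","properties":{"targets":{"type":"array","items":{"type":"number"}},"grip":{"type":"number"},"grip_force":{"type":"number"}},"required":["targets"]}

```bash
mkdir -p pics
cat > h.py <<'E'
import numpy as np, cv2
from workcell import monitor, get_image, order
def save(name, fn, crop=None, s=1):
    d=get_image(name); im=d["img"][:,:,::-1]
    if crop: x0,y0,x1,y1=crop; im=im[y0:y1,x0:x1]
    cv2.imwrite("pics/"+fn, cv2.resize(im,None,fx=s,fy=s,interpolation=cv2.INTER_CUBIC)); return d
def ray(d,u,v,z):
    R=cv2.Rodrigues(np.array(d["rvec"],float))[0]; t=np.array(d["tvec"],float).ravel()
    c=-R.T@t; r=R.T@np.linalg.inv(d["mtx"])@np.array([u,v,1.]); return c+r*(z-c[2])/r[2]
def proj(d,P):
    return cv2.projectPoints(np.array(P,float).reshape(-1,3),np.array(d["rvec"],float),np.array(d["tvec"],float),np.array(d["mtx"],float),None)[0].reshape(-1,2)
E
python3 - <<'E'
from h import *
import pickle
d=save("top","top0.png",s=1.5); e=save("scene","scene0.png",s=1.5)
pickle.dump((d,e),open("d0.pkl","wb"))
print(monitor.sense())
for q in(d,e):
    R=cv2.Rodrigues(np.array(q["rvec"],float))[0];print(-R.T@np.array(q["tvec"]).ravel(),q["mtx"])
E
```

```text
{'t': 0.1, 'joints': array([ 1.22921722e+00,  1.16415804e-01,  1.44219009e+00, -2.40853768e-05,
        1.58400296e+00, -3.77945557e-02]), 'qd': array([-0.00010488, -0.00128234, -0.00375354, -0.00044777, -0.00114125,
       -0.00023202]), 'joint_efforts': array([ 1.90161591e-03, -7.33658552e+01, -6.33784533e+01, -2.36616337e-06,
        5.33784478e-03,  2.62428927e-05]), 'position': array([201.86907455, 643.92627513, 229.1561812 ]), 'ee_rot': array([-8.39772231e-05,  1.51309024e-01,  9.88486379e-01, -5.01256908e-04]), 'contact_force': array([-0.02614256,  0.56764076,  0.48501935]), 'wrist_torque': array([0.0457304 , 0.02555528, 0.00104995]), 'grasp_force': 0.0, 'gripper_width': 1.0030004836932946}
[ 461.40101413   21.64915191 1197.12664635] [[387.76397631   0.         255.89142658]
 [  0.         387.76397631 190.30695041]
 [  0.           0.           1.        ]]
[1234.56086157 -274.49337966 1157.16381244] [[486.6597328    0.         252.64356454]
 [  0.         486.6597328  190.31344049]
 [  0.           0.           1.        ]]
```

View pics/top0.png

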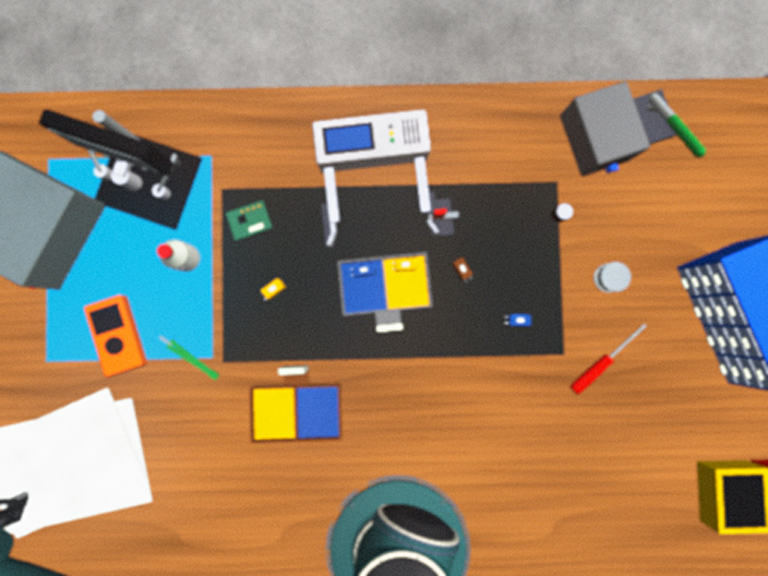

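View pics/scene0.png

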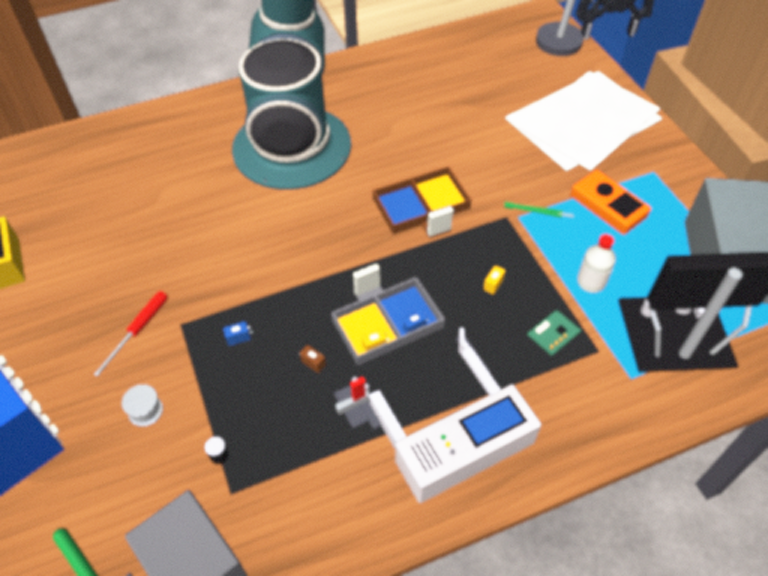

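The top view shows the grey tray at about (385,284) and a brown-rimmed look-alike tray at (296,412), which I'll ignore. The loose yellow is at (272,289) and the loose blue at (517,320). A brown look-alike capacitor is at (463,269). I'll confirm these in an enlarged crop.

Run:
```python
import pickle,cv2
d,e=pickle.load(open("d0.pkl","rb"))
im=d["img"][60:250,150:370,::-1]
cv2.imwrite("pics/crop0.png",cv2.resize(im,None,fx=3.6,fy=3.1578,interpolation=cv2.INTER_CUBIC)) if 0 else cv2.imwrite("pics/crop0.png",cv2.resize(im,None,fx=3,fy=3,interpolation=cv2.INTER_CUBIC))
```

```text
(no output)
```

View pics/crop0.png

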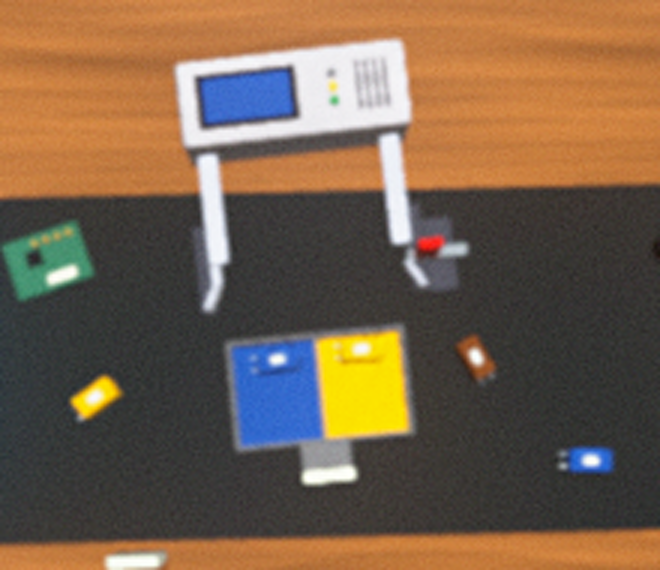

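The crop confirms both loose parts: yellow is centred at about (96,396) with its leads at the lower left, and blue at (590,460) with its leads on the left. The grey tray's rim corners are at (227,343), (404,325), (413,434) and (238,450), and the bolt's red tab is at (430,243). Next I'll fit poses with both cameras.

```bash
cat > fit.py <<'E'
from h import *
from scipy.optimize import minimize
def hull_iou(views,masks,pose,box):
    x,y,a=pose; c,s=np.cos(a),np.sin(a); P=[]
    for i in(-1,1):
        for j in(-1,1):
            for k in(0,1): P.append([x+c*i*box[0]/2-s*j*box[1]/2,y+s*i*box[0]/2+c*j*box[1]/2,box[3]+k*box[2]])
    tot=0
    for d,m in zip(views,masks):
        q=cv2.convexHull(proj(d,P).astype(np.float32)); S=8
        z=np.zeros((384*2,512*2),np.uint8); cv2.fillConvexPoly(z,np.round((q+.5)*2*16).astype(np.int32),255,shift=4)
        z=cv2.resize(z,(512,384),interpolation=cv2.INTER_AREA)/255.
        tot+=np.abs(z-m).sum()/m.sum()
    return tot
def cap(views,col,seed,a0s,r=40,z=0):
    masks=[]
    for d in views:
        h=cv2.cvtColor(d["img"],cv2.COLOR_RGB2HSV); u,v=proj(d,[seed[0],seed[1],16+z])[0]
        lo,hi={"y":((15,110,90),(35,255,255)),"b":((100,110,60),(125,255,255)),"w":((0,0,150),(180,70,255))}[col]
        m=cv2.inRange(h,lo,hi); w=np.zeros_like(m); cv2.circle(w,(int(u),int(v)),22,255,-1); m&=w
        m=cv2.morphologyEx(m,cv2.MORPH_CLOSE,np.ones((5,5))); masks.append(m/255.)
    best=min((minimize(lambda p:hull_iou(views,masks,p,(22,42,32,z)),[seed[0],seed[1],a],method="Nelder-Mead",options=dict(initial_simplex=[[seed[0],seed[1],a],[seed[0]+8,seed[1],a],[seed[0],seed[1]+8,a],[seed[0],seed[1],a+.4]])) for a in a0s),key=lambda r:r.fun)
    return best.x,best.fun
def rigid(model,pts):
    M=np.array(model,float);Q=np.array(pts,float)[:,:2]; mc,qc=M.mean(0),Q.mean(0)
    A=M-mc;B=Q-qc; th=np.arctan2((A[:,0]*B[:,1]-A[:,1]*B[:,0]).sum(),(A*B).sum())
    R=np.array([[np.cos(th),-np.sin(th)],[np.sin(th),np.cos(th)]]); t=qc-R@mc
    return t,th,np.abs((R@M.T).T+t-Q).max(0)
E
python3 - <<'E'
from fit import *
import pickle
d,e=pickle.load(open("d0.pkl","rb"))
f=lambda u,v,z:ray(d,u/3+150-.33,v/3+60-.33,z)
for n,c in(("y",(96,396)),("b",(590,460))):
    s=f(*c,32); print(n,s,cap([d,e],n,s,(0,.8,1.6,2.4)),cap([d],n,s,(0,.8,1.6,2.4)),cap([e],n,s,(0,.8,1.6,2.4)))
print("tray",rigid([(55,90),(55,-90),(-55,-90),(-55,90)],[f(*p,28) for p in((227,343),(404,325),(413,434),(238,450))]))
print("handle",f(329,472,65))
print("housing",rigid([(140,112.5),(140,-112.5),(55,-112.5),(55,112.5)],[f(*p,75) for p in((177,65),(402,41),(410,122),(188,148))]))
print("rails",rigid([(-55,83.5),(-55,-83.5),(57,-83.5),(57,83.5)],[f(*p,38) for p in((229,263),(392,244),(380,137),(218,153))]))
print("tab",f(430,243,81)); print("driver/elko", f(660,248,45))
E
```

```text
y [528.10829928 239.62743971  32.        ] (array([528.30169256, 241.94431781,   0.63568681]), np.float64(0.33938249598380316)) (array([529.65173203, 243.38276432,   0.66199658]), np.float64(0.10803679496489953)) (array([525.76784552, 241.76875736,   0.53806276]), np.float64(0.15561497326203208))
b [ 453.1738269  -253.54101521   32.        ] (array([ 452.28067767, -255.91007371,    3.10514747]), np.float64(0.22706865202221238)) (array([ 4.53953625e+02, -2.56004880e+02, -3.55217800e-02]), np.float64(0.1372549019607843)) (array([ 4.51896289e+02, -2.56567242e+02, -7.43461208e-02]), np.float64(0.07337461300309596))
tray (array([531.60990784,  14.39695115]), np.float64(0.07336850797848159), array([0.87582306, 1.93670832]))
handle [447.37332625   8.23043287  65.        ]
housing (array([720.87779211,  24.99655923]), np.float64(0.09223998467330373), array([2.04865395, 3.29163242]))
rails (array([720.81449398,  26.02680554]), np.float64(0.08586359287671456), array([1.12774564, 1.41133598]))
tab [666.59504847 -94.34872676  81.        ]
driver/elko [ 663.23863307 -327.964337     45.        ]
```

```bash
cat >> h.py <<'E'
def plan(x,y,z,az):
    s=monitor.sense(); from scipy.spatial.transform import Rotation as Ro
    q=np.array(s["ee_rot"]); R=Ro.from_quat([q[1],q[2],q[3],q[0]]).as_matrix()
    a=np.arctan2(R[1,1],R[0,1]); roll=(a-az+np.pi/2)%np.pi-np.pi/2
    az2=a-roll; D=np.array([x,y,z])-s["position"]; c,sn=np.cos(az2),np.sin(az2)
    print("t",round(s["t"],2),"pos",s["position"].round(1),"az",round(a,3),"roll",round(roll,3),"then dxyz",np.round([-sn*D[0]+c*D[1],c*D[0]+sn*D[1],-D[2]],1),"w",round(s["gripper_width"],3),"tilt",R[:,2].round(3))
E
python3 -c "
from h import *
plan(528.3,242,120,.636)"
```

```text
t 0.1 pos [201.9 643.9 229.2] az 1.267 roll 0.631 then dxyz [-517.2   23.9  109.2] w 1.003 tilt [-0.    -0.001 -1.   ]
```

Emit:
{"op": "send_rows", "data": {"targets": [0,0,0,0.105,0,0,0,0.105,0,0,0,0.105,0,0,0,0.105,0,0,0,0.105,0,0,0,0.105], "grip": 1}}

```text
t: 0.6
position: [201.9, 644.0, 229.3]
ee_rot: [0.0, 0.452, 0.892, -0.0]
contact_force: [0.3, 0.5, 0.0]
gripper_width: 0.999
grasp_force: 0.0
```

Emit:
{"op": "send_rows", "data": {"targets": [-38,0,0,0,-38,0,0,0,-38,0,0,0,-38,0,0,0,-38,0,0,0,-38,0,0,0,-38,0,0,0,-38,0,0,0]}}

```text
t: 1.27
position: [383.4, 398.0, 229.6]
ee_rot: [-0.0, 0.45, 0.893, -0.0]
contact_force: [0.4, 1.1, -0.4]
gripper_width: 1.001
grasp_force: 0.0
```

Emit:
{"op": "send_rows", "data": {"targets": [-38,0,0,0,-38,0,0,0,-38,0,20,0,-38,0,20,0,-38,12,20,0,-22,12,20,0,0,0,20,0,0,0,0,0]}}

```text
t: 1.93
position: [523.9, 245.3, 127.6]
ee_rot: [-0.002, 0.451, 0.892, -0.002]
contact_force: [-0.6, -0.2, -0.8]
gripper_width: 1.002
grasp_force: 0.0
```

Run:
```python
from fit import *
plan(528.3,242,26,.636)
d=save("top","a1.png",(130,120,230,230),5)
e=save("scene","a1s.png",(270,120,400,240),5)
cv2.imwrite("pics/a1.png",np.hstack([cv2.resize(cv2.imread("pics/a1.png"),(390,430)),cv2.resize(cv2.imread("pics/a1s.png"),(400,430))]))
```

```text
t 1.93 pos [523.9 245.3 127.6] az 0.635 roll -0.001 then dxyz [ -5.2   1.6 101.6] w 1.002 tilt [-0.006 -0.002 -1.   ]
```

View pics/a1.png

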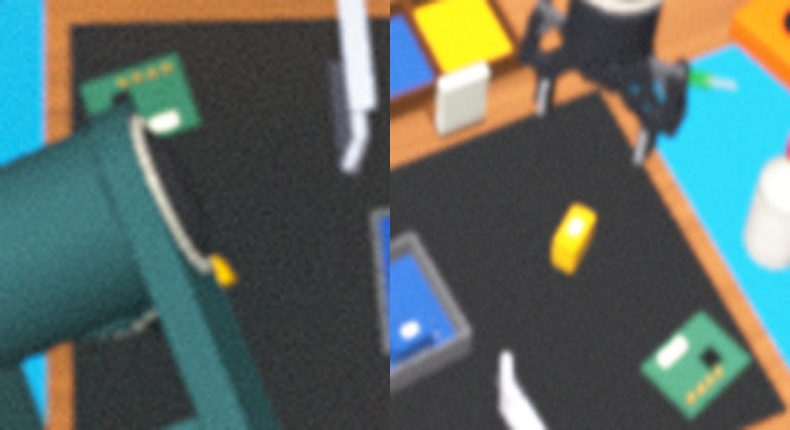

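The gripper is above the yellow block. The top view is mostly blocked by the arm, and the scene view shows the block untouched. Descending.

Emit:
{"op": "send_rows", "data": {"targets": [-2,1,20,0,-1,0,20,0,0,0,20,0,0,0,20,0,0,0,12,0,0,0,3,0,0,0,0,0,0,0,0,0]}}

```text
t: 2.7
position: [527.7, 245.6, 38.9]
ee_rot: [0.001, 0.45, 0.893, 0.001]
contact_force: [-0.7, 0.1, 0.5]
gripper_width: 1.007
grasp_force: 0.0
```

```bash
python3 -c "
from h import *
plan(528.3,242,26,.636)"
```

```text
t 2.7 pos [527.7 245.6  38.9] az 0.637 roll 0.001 then dxyz [-3.3 -1.7 12.9] w 1.007 tilt [ 0.002  0.001 -1.   ]
```

Emit:
{"op": "send_rows", "data": {"targets": [-3,-2,6,0,0,0,7,0,0,0,0,0,0,0,0,0]}}

```text
t: 3.03
position: [527.3, 241.3, 24.0]
ee_rot: [-0.0, 0.45, 0.893, -0.0]
contact_force: [0.5, 0.3, 0.3]
gripper_width: 1.002
grasp_force: 0.0
```

Emit:
{"op": "send_rows", "data": {"targets": [0,0,0,0,0,0,0,0,0,0,0,0,0,0,0,0,0,0,0,0,0,0,0,0,0,0,0,0,0,0,0,0], "grip": -1, "grip_force": 40}}

```text
t: 3.7
position: [527.6, 241.6, 24.6]
ee_rot: [0.0, 0.45, 0.893, 0.0]
contact_force: [-1.4, -1.1, 3.7]
gripper_width: 0.242
grasp_force: 39.5
```

Emit:
{"op": "send_rows", "data": {"targets": [0,0,-20,0,0,0,-20,0,0,0,-20,0,0,0,-20,0,0,0,-15,0,0,0,0,0,0,0,0,0]}}

```text
t: 4.28
position: [527.6, 241.5, 119.4]
ee_rot: [0.0, 0.45, 0.893, 0.0]
contact_force: [0.3, 0.3, -2.5]
gripper_width: 0.241
grasp_force: 39.2
```

Run:
```python
from h import *
t=np.array([531.6,14.4]);th=.073;R=np.array([[np.cos(th),-np.sin(th)],[np.sin(th),np.cos(th)]])
g=t+R@[-18,-44]; print(g, t+R@[-18,44]); plan(*g,120,th)
e=save("scene","a2.png",(200,80,420,240),3.5)
```

```text
[516.85708767 -30.79564731] [510.43879174  56.96998079]
t 4.28 pos [527.6 241.5 119.4] az 0.637 roll 0.564 then dxyz [-270.8  -30.6   -0.6] w 0.241 tilt [ 0.001  0.    -1.   ]
```

View pics/a2.png

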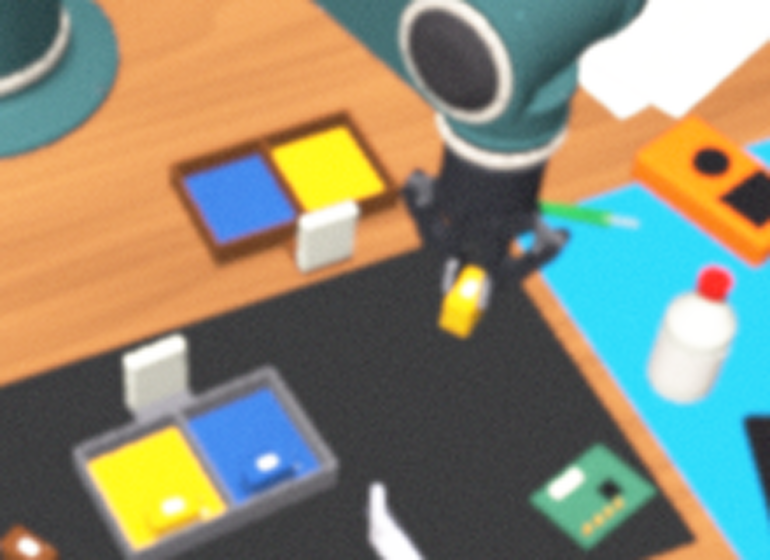

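The yellow block is held (about 21 mm opening, 39 N). Moving it over the yellow pocket.

Emit:
{"op": "send_rows", "data": {"targets": [0,0,0,0.113,0,0,0,0.113,0,0,0,0.113,0,0,0,0.113,0,0,0,0.112]}}

```text
t: 4.75
position: [526.8, 241.3, 117.4]
ee_rot: [-0.001, 0.683, 0.731, -0.001]
contact_force: [-0.4, -0.0, -0.9]
gripper_width: 0.242
grasp_force: 39.2
```

Emit:
{"op": "send_rows", "data": {"targets": [-34,-4,0,0,-34,-4,0,0,-34,-4,0,0,-34,-4,0,0,-34,-4,0,0,-34,-4,0,0,-34,-4,0,0,-33,-3,0,0]}}

```text
t: 5.42
position: [515.2, -32.6, 117.7]
ee_rot: [-0.001, 0.681, 0.732, -0.001]
contact_force: [0.7, 0.4, -0.8]
gripper_width: 0.241
grasp_force: 39.2
```

Emit:
{"op": "send_rows", "data": {"targets": [0,0,20,0,0,0,15,0,0,0,0,0,0,0,0,0]}}

```text
t: 5.75
position: [515.4, -31.0, 82.8]
ee_rot: [-0.001, 0.681, 0.732, -0.001]
contact_force: [0.1, -0.3, 0.1]
gripper_width: 0.237
grasp_force: 39.2
```

Run:
```python
from h import *
plan(516.9,-30.8,29,.073)
e=save("scene","a3.png",(200,160,320,260),5)
```

```text
t 5.75 pos [515.4 -31.   82.8] az 0.073 roll -0.0 then dxyz [ 0.1  1.5 53.8] w 0.237 tilt [-0.003  0.    -1.   ]
```

View pics/a3.png

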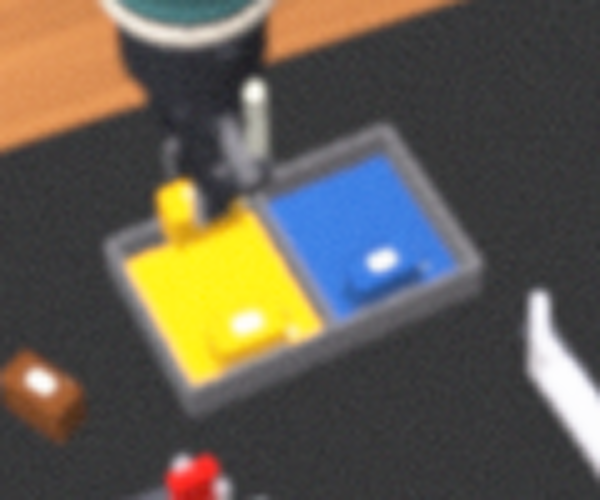

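The block sits over the pocket with the first yellow beyond it, and both ends look clear. Lowering.

Emit:
{"op": "send_rows", "data": {"targets": [0,1,15,0,0,1,15,0,0,0,12,0,0,0,6,0,0,0,4,0,0,0,0,0,0,0,0,0]}}

```text
t: 6.38
position: [518.5, -30.9, 32.8]
ee_rot: [0.0, 0.681, 0.732, 0.0]
contact_force: [0.3, 0.2, 0.2]
gripper_width: 0.238
grasp_force: 39.2
```

```bash
python3 -c "
from h import *
plan(516.9,-30.8,28.6,.073);print(monitor.sense()['contact_force'])"
```

```text
t 6.38 pos [518.5 -30.9  32.8] az 0.073 roll 0.0 then dxyz [ 0.2 -1.6  4.2] w 0.238 tilt [ 0. -0. -1.]
[0.27792104 0.19584921 0.19396277]
```

Emit:
{"op": "send_rows", "data": {"targets": [0,0,3,0,0,0,0,0,0,0,0,0]}}

```text
t: 6.63
position: [518.4, -30.9, 29.5]
ee_rot: [0.0, 0.681, 0.732, 0.0]
contact_force: [-1.3, -0.3, -0.0]
gripper_width: 0.24
grasp_force: 39.2
```

Emit:
{"op": "send_rows", "data": {"targets": [0,0,0,0,0,0,0,0,0,0,0,0,0,0,0,0], "grip": -0.24}}

```text
t: 6.97
position: [518.3, -30.9, 29.4]
ee_rot: [0.0, 0.681, 0.732, 0.0]
contact_force: [0.7, 0.3, -0.3]
gripper_width: 0.378
grasp_force: 0.0
```

Emit:
{"op": "send_rows", "data": {"targets": [0,0,-10,0,0,0,-15,0,0,0,-20,0,0,0,-25,0,0,0,-25,0,0,0,0,0]}}

```text
t: 7.47
position: [520.1, -31.1, 130.3]
ee_rot: [0.003, 0.681, 0.732, 0.002]
contact_force: [-0.6, 0.3, 0.4]
gripper_width: 0.38
grasp_force: 0.0
```

```bash
python3 -c "
from h import *
plan(452.3,-256,120,-.045)"
```

```text
t 7.47 pos [520.1 -31.1 130.3] az 0.073 roll 0.118 then dxyz [-227.7  -57.6   10.3] w 0.38 tilt [ 0.007 -0.001 -1.   ]
```

Now the blue one.

Emit:
{"op": "send_rows", "data": {"targets": [0,0,0,0.118,-32,-8,0,0,-33,-8,0,0,-33,-8,0,0,-33,-8,0,0,-33,-8,0,0,-33,-8,0,0,-30,-9,0,0], "grip": 1}}

```text
t: 8.13
position: [450.4, -256.8, 124.9]
ee_rot: [0.0, 0.723, 0.691, 0.0]
contact_force: [1.3, 0.8, 0.2]
gripper_width: 0.995
grasp_force: 0.0
```

Emit:
{"op": "send_rows", "data": {"targets": [0,0,20,0,0,0,20,0,0,0,20,0,0,0,15,0,0,0,0,0,0,0,0,0]}}

```text
t: 8.63
position: [451.0, -255.0, 49.5]
ee_rot: [-0.0, 0.723, 0.691, -0.0]
contact_force: [0.8, -0.6, -0.2]
gripper_width: 1.002
grasp_force: 0.0
```

Run:
```python
from fit import *
plan(452.3,-256,25,-.045)
d=save("top","a4.png",(225,120,290,190),6)
e=save("scene","a4s.png",(120,160,300,260),3)
A=cv2.imread("pics/a4.png");B=cv2.imread("pics/a4s.png")
cv2.imwrite("pics/a4.png",np.hstack([cv2.resize(A,(300,323)),cv2.resize(B,(490,323))]))
for n,v in (("top",[d]),("scene",[e])): print(n,cap(v,"b",(452.3,-256),(0,)) )
```

```text
t 8.63 pos [ 451.  -255.    49.5] az -0.045 roll 0.0 then dxyz [-1.   1.4 24.5] w 1.002 tilt [-0.001  0.001 -1.   ]
top (array([ 4.59187153e+02, -2.52848958e+02, -2.45081019e-02]), np.float64(5.515583075335397))
scene (array([ 4.53744604e+02, -2.56774910e+02, -6.51800329e-02]), np.float64(0.6929131652661065))
```

View pics/a4.png

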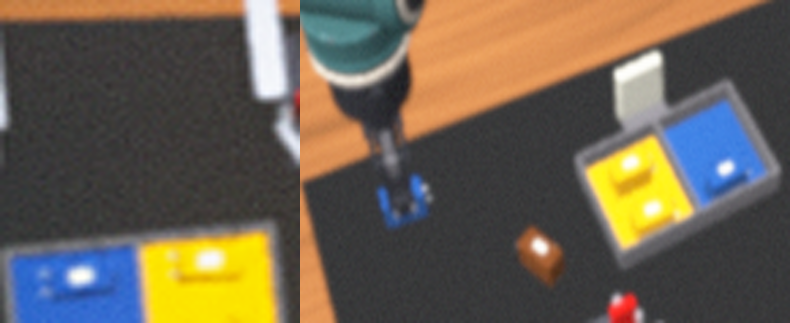

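The yellow block now stands in the yellow pocket at scene crop (630,170), behind the first one. The fingers straddle the blue block at (403,205). Next: lower, grip and lift.

Emit:
{"op": "send_rows", "data": {"targets": [-1,1,12,0,0,0,12,0,0,0,0,0,0,0,0,0]}}

```text
t: 9.07
position: [451.6, -255.8, 24.3]
ee_rot: [-0.001, 0.723, 0.691, -0.0]
contact_force: [-0.9, -0.4, 0.9]
gripper_width: 1.001
grasp_force: 0.0
```

Emit:
{"op": "send_rows", "data": {"targets": [0,0,0,0,0,0,0,0,0,0,0,0,0,0,0,0,0,0,0,0,0,0,0,0,0,0,0,0,0,0,0,0], "grip": -1}}

```text
t: 9.73
position: [452.3, -256.3, 25.6]
ee_rot: [0.0, 0.723, 0.691, 0.0]
contact_force: [0.2, 0.8, 4.3]
gripper_width: 0.24
grasp_force: 39.6
```

Emit:
{"op": "send_rows", "data": {"targets": [0,0,-20,0,0,0,-20,0,0,0,-20,0,0,0,-20,0,0,0,-15,0,0,0,0,-0.118,0,0,0,0]}}

```text
t: 10.32
position: [452.4, -256.3, 121.1]
ee_rot: [0.001, 0.679, 0.734, 0.0]
contact_force: [0.6, 0.1, -0.5]
gripper_width: 0.24
grasp_force: 39.3
```

```bash
python3 -c "
from h import *
plan(510.4,57,120,.073)"
```

```text
t 10.32 pos [ 452.4 -256.3  121.1] az 0.079 roll 0.006 then dxyz [308.2  80.7   1.1] w 0.24 tilt [ 0.001 -0.001 -1.   ]
```

Emit:
{"op": "send_rows", "data": {"targets": [38,10,0,0.006,39,10,0,0,39,10,0,0,39,10,0,0,39,10,0,0,38,10,0,0,38,10,0,0,38,10,0,0]}}

```text
t: 10.98
position: [510.6, 58.6, 119.6]
ee_rot: [-0.0, 0.684, 0.729, -0.0]
contact_force: [0.9, -0.5, 0.6]
gripper_width: 0.238
grasp_force: 39.3
```

Emit:
{"op": "send_rows", "data": {"targets": [0,0,20,0,0,0,20,0,0,0,0,0,0,0,0,0]}}

```text
t: 11.32
position: [510.2, 56.5, 79.2]
ee_rot: [-0.001, 0.684, 0.73, -0.001]
contact_force: [0.6, -0.5, 0.9]
gripper_width: 0.235
grasp_force: 39.3
```

```bash
python3 -c "
from h import *
plan(510.4,57,31,.073)"
```

```text
t 11.32 pos [510.2  56.5  79.2] az 0.065 roll -0.008 then dxyz [ 0.5  0.2 48.2] w 0.235 tilt [-0.003 -0.    -1.   ]
```

Emit:
{"op": "send_rows", "data": {"targets": [0,0,15,0,0,0,13,0,0,0,10,0,0,0,6,0,0,0,3,0,0,0,0,0,0,0,0,0]}}

```text
t: 11.9
position: [511.2, 56.5, 33.7]
ee_rot: [0.0, 0.683, 0.73, 0.0]
contact_force: [-0.0, 0.5, 1.3]
gripper_width: 0.239
grasp_force: 39.3
```

```bash
python3 -c "
from h import *
plan(510.4,57,30.5,.073)"
```

```text
t 11.9 pos [511.2  56.5  33.7] az 0.067 roll -0.006 then dxyz [ 0.6 -0.8  3.2] w 0.239 tilt [ 0.  0. -1.]
```

Emit:
{"op": "send_rows", "data": {"targets": [0,0,3,0,0,0,0,0,0,0,0,0]}}

```text
t: 12.15
position: [511.1, 56.6, 30.5]
ee_rot: [0.0, 0.683, 0.73, 0.0]
contact_force: [0.8, 0.7, 1.2]
gripper_width: 0.238
grasp_force: 39.3
```

Emit:
{"op": "send_rows", "data": {"targets": [0,0,0,0,0,0,0,0,0,0,0,0,0,0,0,0], "grip": -0.24}}

```text
t: 12.48
position: [511.1, 56.6, 30.4]
ee_rot: [0.0, 0.683, 0.73, 0.0]
contact_force: [-0.3, 0.1, -0.1]
gripper_width: 0.381
grasp_force: 0.0
```

Emit:
{"op": "send_rows", "data": {"targets": [0,0,-10,0,0,0,-15,0,0,0,-20,0,0,0,-25,0,0,0,-25,0,0,0,0,0]}}

```text
t: 12.98
position: [512.9, 56.7, 131.3]
ee_rot: [0.002, 0.683, 0.73, 0.002]
contact_force: [0.5, -0.4, 0.2]
gripper_width: 0.384
grasp_force: 0.0
```

Emit:
{"op": "send_rows", "data": {"targets": [0,-35,0,0,0,-35,0,0,0,-35,0,0,0,0,0,0,0,0,0,0]}}

```text
t: 13.4
position: [405.7, 49.5, 126.4]
ee_rot: [0.001, 0.683, 0.73, 0.001]
contact_force: [-0.2, -1.1, 0.4]
gripper_width: 0.38
grasp_force: 0.0
```

Run:
```python
from h import *
import pickle
d=save("top","a5.png",(200,120,300,240),5); pickle.dump(d,open("d5.pkl","wb"))
e=save("scene","a5s.png",(200,160,340,260),3)
A=cv2.imread("pics/a5.png");B=cv2.imread("pics/a5s.png")
cv2.imwrite("pics/a5.png",np.hstack([A[:,:500][:480],np.pad(cv2.resize(B,(300,214)),((0,266),(0,0),(0,0)))]))
plan(444,7,55,.073)
```

```text
t 13.5 pos [406.9  49.6 125.9] az 0.067 roll -0.006 then dxyz [-45.2  33.9  70.9] w 0.374 tilt [ 0.001  0.    -1.   ]
```

View pics/a5.png

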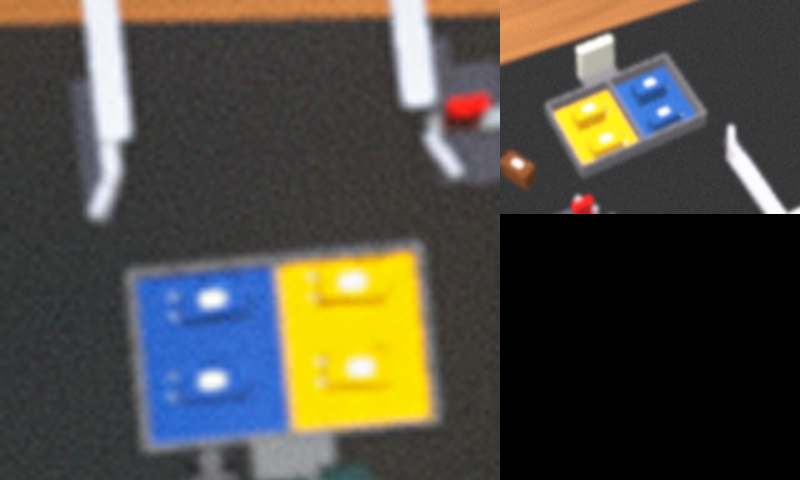

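All four capacitors stand in their pockets. The tray's corners are at crop (127,268), (420,243), (440,422) and (147,450), and the rails' inner ends are at (131,138) and (401,106). Now I'll refine the relative pose.

Run:
```python
from fit import *
import pickle
d=pickle.load(open("d5.pkl","rb"))
f=lambda u,v,z:ray(d,u/5+200-.4,v/5+120-.4,z)
t,th,_=r=rigid([(55,90),(55,-90),(-55,-90),(-55,90)],[f(*p,28) for p in((127,268),(420,243),(440,422),(147,450))])
print(r, f(131,138,38),f(401,106,38))
R=np.array([[np.cos(th),-np.sin(th)],[np.sin(th),np.cos(th)]])
h=t+R@[-88,0]; print(h); plan(*h,55,th); plan(*h,55,.08)
# outer edges of rails too
D=np.array([720.8,25.8]);a=.088;Q=np.array([[np.cos(a),-np.sin(a)],[np.sin(a),np.cos(a)]])
P=[[*(D+Q@p),38] for p in((-55,83.5),(-55,-83.5))]; print((proj(d,P)-[200,120])*5)
print("handle home",D+Q@[-88,0],"tray in dock",Q.T@(t-D))
```

```text
(array([532.3899069 ,  14.99919336]), np.float64(0.0738607028449442), array([1.0726314 , 2.08831704])) [659.00297983 104.18126059  38.        ] [674.9589828  -58.97529876  38.        ]
[444.62983555   8.50535969]
t 13.5 pos [406.9  49.6 125.9] az 0.067 roll -0.007 then dxyz [-43.7  34.6  70.9] w 0.374 tilt [ 0.001  0.    -1.   ]
t 13.5 pos [406.9  49.6 125.9] az 0.067 roll -0.013 then dxyz [-43.9  34.4  70.9] w 0.374 tilt [ 0.001  0.    -1.   ]
[[129.07291549 136.53978934]
 [404.42831169 106.52682016]]
handle home [633.14051617  18.06599105] tray in dock [-188.6302846     5.79968421]
```

Emit:
{"op": "send_rows", "data": {"targets": [-22,17,0,-0.007,-22,17,0,0,0,0,0,0,0,0,0,0,0,0,20,0,0,0,10,0,0,0,0,0,0,0,0,0]}}

```text
t: 14.17
position: [442.9, 8.4, 94.9]
ee_rot: [-0.001, 0.68, 0.733, -0.0]
contact_force: [0.3, 0.3, -0.4]
gripper_width: 0.376
grasp_force: 0.0
```

Run:
```python
from h import *
plan(444.6,8.5,50,.074)
e=save("scene","a6.png",(200,130,340,240),5)
```

```text
t 14.17 pos [442.9   8.4  94.9] az 0.074 roll 0.0 then dxyz [-0.   1.7 44.9] w 0.376 tilt [-0.002  0.    -1.   ]
```

View pics/a6.png

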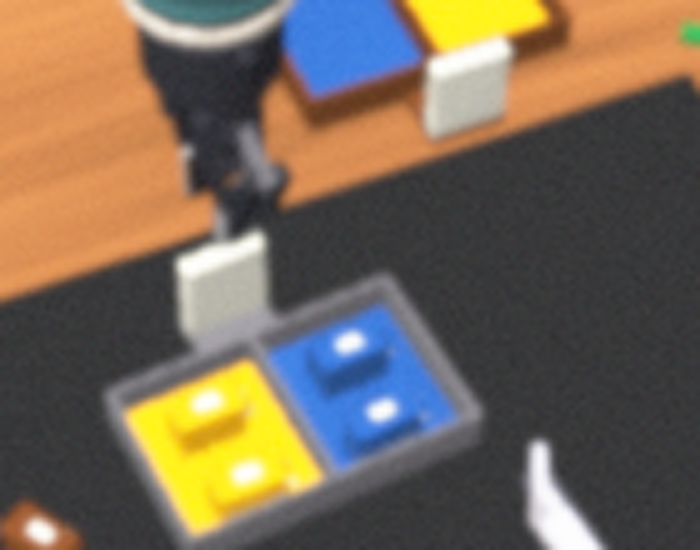

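The fingers are above the handle fin (top edge at (222,247)), one on each side. Descending and gripping.

Emit:
{"op": "send_rows", "data": {"targets": [0,1,15,0,0,1,15,0,0,0,10,0,0,0,5,0,0,0,0,0,0,0,0,0]}}

```text
t: 14.72
position: [445.5, 8.2, 50.9]
ee_rot: [0.0, 0.68, 0.733, 0.0]
contact_force: [0.7, 0.7, 0.4]
gripper_width: 0.38
grasp_force: 0.0
```

Emit:
{"op": "send_rows", "data": {"targets": [0,0,0,0,0,0,0,0,0,0,0,0,0,0,0,0,0,0,0,0,0,0,0,0], "grip": -1}}

```text
t: 15.22
position: [445.8, 8.2, 51.3]
ee_rot: [0.0, 0.68, 0.733, 0.0]
contact_force: [-2.2, 1.1, 7.0]
gripper_width: 0.122
grasp_force: 40.0
```

```bash
python3 -c "
from h import *
plan(633.1,18,50,.088);print(monitor.sense()['contact_force'],monitor.sense()['grasp_force'])"
```

```text
t 15.22 pos [445.8   8.2  51.3] az 0.074 roll -0.014 then dxyz [ -6.7 187.5   1.3] w 0.122 tilt [ 0.001 -0.    -1.   ]
[-2.21307211  1.0924592   7.01941123] 39.952476024627686
```

Emit:
{"op": "send_rows", "data": {"targets": [-1,4,0,-0.007,-1,5,0,-0.007,-1,6,0,0,-1,6,0,0,-1,7,0,0,-1,7,0,0,-1,7,0,0,0,0,0,0]}}

```text
t: 15.88
position: [489.1, 4.7, 51.3]
ee_rot: [0.001, 0.675, 0.738, 0.001]
contact_force: [4.6, 0.1, 3.5]
gripper_width: 0.128
grasp_force: 39.7
```

Run:
```python
from h import *
import pickle
plan(633.1,18,50,.088);print(monitor.sense()['contact_force'],monitor.sense()['grasp_force'])
d=save("top","a7.png",(200,90,300,220),5)
A=cv2.imread("pics/a7.png")[:560]; cv2.imwrite("pics/a7.png",A); pickle.dump(d,open("d7.pkl","wb"))
```

```text
t 15.88 pos [489.1   4.7  51.3] az 0.088 roll 0.0 then dxyz [  0.5 144.6   1.3] w 0.128 tilt [ 0.002 -0.    -1.   ]
[4.6308586  0.08315555 3.51927094] 39.67780888080597
```

View pics/a7.png

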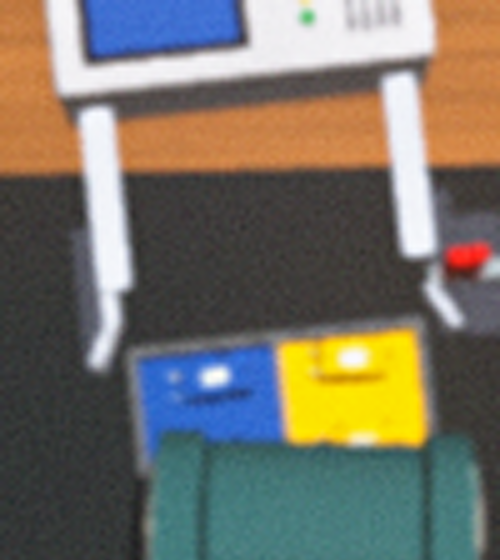

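The tray's leading corners at (132,352) and (422,320) are entering the flare, whose tips are at about (104,368) and (462,325). The gaps look balanced, so I'll check the numbers.

Run:
```python
from fit import *
import pickle
d=pickle.load(open("d7.pkl","rb"))
f=lambda u,v,z:ray(d,u/5+200-.4,v/5+90-.4,z)[:2]
D=np.array([720.8,25.8]);a=.088;Q=np.array([[np.cos(a),-np.sin(a)],[np.sin(a),np.cos(a)]])
g=lambda *p:(Q.T@(f(*p)-D)).round(1)
print("tray front",g(132,352,28),g(422,320,28),"angle",np.arctan2(*(lambda v:(-v[0],v[1]))(f(132,352,28)-f(422,320,28))))
print("lip ends in",g(132,290,38),g(402,257,38),"roots in",g(117,107,38),g(383,75,38),"outer",g(98,292,38),g(435,252,38), g(80,112,38),g(415,73,38))
```

```text
tray front [-91.9  87.6] [-91.7 -89.5] angle 0.08903108459395537
lip ends in [-55.9  83. ] [-53.8 -80.9] roots in [56.1 80.3] [ 58.1 -82.1] outer [-54.9 103.5] [ -52.9 -101.1] [ 55.5 102.9] [  57.2 -101.5]
```

Emit:
{"op": "send_rows", "data": {"targets": [1,6,0,0,0,8,0,0,0,8,0,0,0,8,0,0,0,8,0,0,0,8,0,0,0,6,0,0,0,0,0,0]}}

```text
t: 16.6
position: [540.5, 10.4, 51.3]
ee_rot: [0.0, 0.675, 0.738, 0.0]
contact_force: [3.3, 0.6, 7.7]
gripper_width: 0.126
grasp_force: 40.1
```

Emit:
{"op": "send_rows", "data": {"targets": [0,6,0,0,0,8,0,0,0,8,0,0,0,8,0,0,0,8,0,0,0,8,0,0,0,8,0,0,0,0,0,0]}}

```text
t: 17.27
position: [594.5, 15.2, 51.3]
ee_rot: [0.001, 0.675, 0.738, 0.0]
contact_force: [5.6, -0.1, 4.7]
gripper_width: 0.128
grasp_force: 40.0
```

Run:
```python
from h import *
plan(633.1,18,50,.088);print(monitor.sense()['contact_force'],monitor.sense()['wrist_torque'],monitor.sense()['grasp_force'])
```

```text
t 17.27 pos [594.5  15.2  51.3] az 0.088 roll 0.0 then dxyz [-0.6 38.7  1.3] w 0.128 tilt [ 0.001 -0.    -1.   ]
[ 5.61850648 -0.08990541  4.70202504] [ 0.05176524 -0.80812337  0.00278455] 39.98922944068909
```

Smooth so far. I'll do the remaining distance slowly until contact.

Emit:
{"op": "send_rows", "data": {"targets": [0,6,0,0,0,7,0,0,0,7,0,0,0,6,0,0,0,4,0,0,0,2,0,0,0,0,0,0]}}

```text
t: 17.85
position: [625.4, 17.9, 51.3]
ee_rot: [0.0, 0.675, 0.738, -0.0]
contact_force: [-3.5, -0.3, 9.9]
gripper_width: 0.127
grasp_force: 40.6
```

Emit:
{"op": "send_rows", "data": {"targets": [0,2,0,0,0,2,0,0,0,0,0,0]}}

```text
t: 18.1
position: [629.1, 18.3, 51.3]
ee_rot: [-0.0, 0.675, 0.738, -0.0]
contact_force: [-4.8, -2.0, 10.0]
gripper_width: 0.125
grasp_force: 40.7
```

Emit:
{"op": "send_rows", "data": {"targets": [0,1,0,0,0,1,0,0,0,0,0,0]}}

```text
t: 18.35
position: [630.9, 18.4, 51.3]
ee_rot: [-0.0, 0.675, 0.738, -0.0]
contact_force: [-7.5, -0.4, 10.9]
gripper_width: 0.125
grasp_force: 40.8
```

Emit:
{"op": "send_rows", "data": {"targets": [0,1,0,0,0,1,0,0,0,0,0,0]}}

```text
t: 18.6
position: [632.9, 18.6, 51.3]
ee_rot: [-0.0, 0.675, 0.738, -0.0]
contact_force: [-6.4, -1.3, 10.3]
gripper_width: 0.13
grasp_force: 40.8
```

Emit:
{"op": "send_rows", "data": {"targets": [0,1,0,0,0,1,0,0,0,0,0,0]}}

```text
t: 18.85
position: [634.9, 18.7, 51.3]
ee_rot: [-0.0, 0.675, 0.738, -0.0]
contact_force: [-6.4, -1.1, 10.5]
gripper_width: 0.124
grasp_force: 40.8
```

Emit:
{"op": "send_rows", "data": {"targets": [0,1,0,0,0,1,0,0,0,0,0,0]}}

```text
t: 19.1
position: [635.4, 18.5, 51.3]
ee_rot: [-0.001, 0.675, 0.738, -0.002]
contact_force: [-23.3, -4.4, 19.8]
gripper_width: 0.129
grasp_force: 42.1
```

Emit:
{"op": "send_rows", "data": {"targets": [0,1,0,0,0,1,0,0,0,0,0,0]}}

```text
t: 19.35
position: [635.6, 18.3, 51.2]
ee_rot: [-0.003, 0.675, 0.738, -0.004]
contact_force: [-42.2, -7.3, 30.7]
gripper_width: 0.127
grasp_force: 43.6
```

The contact is firm, so the tray is home. I'll relax the push, release and rise.

Emit:
{"op": "send_rows", "data": {"targets": [0,-3,0,0,0,0,0,0]}}

```text
t: 19.52
position: [635.3, 18.4, 51.3]
ee_rot: [-0.0, 0.675, 0.737, -0.001]
contact_force: [-11.9, -5.1, 13.3]
gripper_width: 0.126
grasp_force: 41.6
```

Emit:
{"op": "send_rows", "data": {"targets": [0,0,0,0,0,0,0,0,0,0,0,0,0,0,0,0,0,0,0,0], "grip": -0.24}}

```text
t: 19.93
position: [636.1, 19.0, 50.1]
ee_rot: [-0.0, 0.675, 0.738, -0.0]
contact_force: [-0.2, -0.1, 0.5]
gripper_width: 0.379
grasp_force: 0.0
```

Emit:
{"op": "send_rows", "data": {"targets": [0,0,-10,0,0,0,-15,0,0,0,-25,0,0,0,-25,0,0,0,-25,0,0,0,0,0]}}

```text
t: 20.43
position: [638.0, 18.9, 157.9]
ee_rot: [0.003, 0.675, 0.738, 0.003]
contact_force: [0.1, 0.4, 1.4]
gripper_width: 0.378
grasp_force: 0.0
```

Emit:
{"op": "send_rows", "data": {"targets": [0,-40,0,0,0,-40,0,0,0,-40,0,0,0,-40,0,0,0,0,0,0]}}

```text
t: 20.85
position: [472.0, 4.6, 151.8]
ee_rot: [0.001, 0.675, 0.737, 0.0]
contact_force: [-0.1, -0.0, 0.1]
gripper_width: 0.378
grasp_force: 0.0
```

Run:
```python
from h import *
import pickle
plan(633.1,18,150,.088)
d=save("top","a8.png",(200,80,310,190),4); pickle.dump(d,open("d8.pkl","wb"))
e=save("scene","a8s.png",(190,170,350,310),2.1)
A=cv2.imread("pics/a8.png");B=cv2.imread("pics/a8s.png"); B=cv2.resize(B,(350,306))
cv2.imwrite("pics/a8.png",np.hstack([A,np.pad(B,((0,440-306),(0,0),(0,0)))]))
```

```text
t 20.85 pos [472.    4.6 151.8] az 0.088 roll -0.0 then dxyz [ -0.8 161.6   1.8] w 0.378 tilt [ 0.002 -0.    -1.   ]
```

View pics/a8.png

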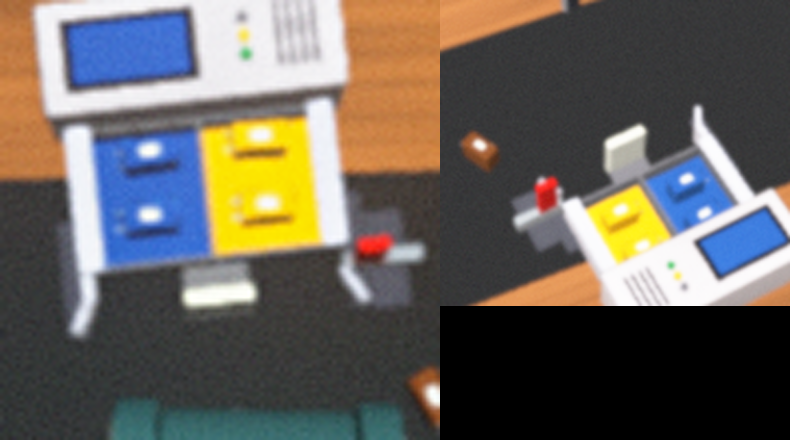

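The tray is home: all four parts are in their pockets and its front wall lies at the rail ends. The red tab is at about (374,246) in the top crop. That was my 11th picture, one over the limit of 10, so I'll work from numbers only from here. I'll locate the tab with a mask.

Run:
```python
from fit import *
import pickle
d,e=pickle.load(open("d0.pkl","rb")); d8=pickle.load(open("d8.pkl","rb"))
ms=[]
for v in(d8,e):
    h=cv2.cvtColor(v["img"],cv2.COLOR_RGB2HSV); m=cv2.inRange(h,(0,130,100),(6,255,255))|cv2.inRange(h,(172,130,100),(180,255,255))
    u,w=proj(v,[666,-95,60])[0]; z=np.zeros_like(m); cv2.circle(z,(int(u),int(w)),16,255,-1); ms.append((m&z)/255.); print(ms[-1].sum())
for vs,mm in(([d8,e],ms),([d8],ms[:1]),([e],ms[1:])):
    r=minimize(lambda p:hull_iou(vs,mm,(p[0],p[1],.088),(10,24,55,26)),[666,-95],method="Nelder-Mead",options=dict(initial_simplex=[[666,-95],[672,-95],[666,-89]])); print(r.x,r.fun)
plan(666,-95,150,.088)
```

```text
41.0
121.0
[668.72289276 -95.84223938] 0.9758627095264634
[671.44995117 -94.84436035] 0.6285031085604973
[665.89810181 -96.21600342] 0.25849943283098364
t 20.95 pos [476.2   4.8 152.2] az 0.088 roll -0.0 then dxyz [-116.   180.3    2.2] w 0.383 tilt [ 0.003 -0.    -1.   ]
```

Emit:
{"op": "send_rows", "data": {"targets": [-20,30,0,0,-20,30,0,0,-20,30,0,0,-20,30,0,0,-20,30,0,0,-16,31,0,0,0,0,0,0,0,0,0,0], "grip": 0}}

```text
t: 21.62
position: [668.9, -95.5, 148.8]
ee_rot: [-0.001, 0.676, 0.737, -0.001]
contact_force: [-0.3, 0.3, 0.2]
gripper_width: 0.496
grasp_force: 0.0
```

Run:
```python
from h import *
plan(667,-95,62,.088)
```

```text
t 21.62 pos [668.9 -95.5 148.8] az 0.087 roll -0.001 then dxyz [ 0.7 -1.8 86.8] w 0.496 tilt [-0.002  0.    -1.   ]
```

Emit:
{"op": "send_rows", "data": {"targets": [0,-2,20,0,0,0,20,0,0,0,20,0,0,0,12,0,0,0,8,0,0,0,5,0,0,0,0,0,0,0,0,0]}}

```text
t: 22.28
position: [665.5, -94.9, 66.2]
ee_rot: [0.0, 0.675, 0.738, 0.0]
contact_force: [0.1, -0.3, 0.2]
gripper_width: 0.498
grasp_force: 0.0
```

Emit:
{"op": "send_rows", "data": {"targets": [0,0,0,0,0,0,0,0,0,0,0,0,0,0,0,0,0,0,0,0,0,0,0,0], "grip": -1}}

```text
t: 22.78
position: [667.0, -94.9, 66.6]
ee_rot: [0.002, 0.675, 0.738, 0.002]
contact_force: [14.0, 1.6, -1.4]
gripper_width: 0.101
grasp_force: 43.5
```

Run:
```python
from h import *
plan(667,-95,62,.088)
```

```text
t 22.78 pos [667.  -94.9  66.6] az 0.088 roll 0.0 then dxyz [-0.1  0.   4.6] w 0.101 tilt [ 0.005 -0.    -1.   ]
```

The tab is gripped. Sliding the bolt across.

Emit:
{"op": "send_rows", "data": {"targets": [3,1,0,0,6,0,0,0,7,0,0,0,7,0,0,0,7,0,0,0,6,0,0,0,4,0,0,0,0,0,0,0]}}

```text
t: 23.45
position: [663.4, -54.1, 66.4]
ee_rot: [0.001, 0.675, 0.738, 0.001]
contact_force: [4.4, 1.3, 5.4]
gripper_width: 0.101
grasp_force: 44.5
```

Emit:
{"op": "send_rows", "data": {"targets": [2,0,0,0,1,0,0,0,0,0,0,0]}}

```text
t: 23.7
position: [663.2, -51.9, 66.5]
ee_rot: [0.001, 0.675, 0.738, 0.001]
contact_force: [4.6, 2.0, 6.6]
gripper_width: 0.102
grasp_force: 44.5
```

Emit:
{"op": "send_rows", "data": {"targets": [1,0,0,0,1,0,0,0,0,0,0,0]}}

```text
t: 23.95
position: [663.1, -50.5, 66.5]
ee_rot: [0.001, 0.675, 0.738, 0.0]
contact_force: [6.2, -3.0, 5.6]
gripper_width: 0.1
grasp_force: 44.5
```

Emit:
{"op": "send_rows", "data": {"targets": [1,0,0,0,1,0,0,0,0,0,0,0]}}

```text
t: 24.2
position: [663.0, -50.2, 66.6]
ee_rot: [0.002, 0.676, 0.737, -0.0]
contact_force: [6.7, -16.5, 5.2]
gripper_width: 0.099
grasp_force: 44.3
```

Emit:
{"op": "send_rows", "data": {"targets": [1,0,0,0,1,0,0,0,0,0,0,0]}}

```text
t: 24.45
position: [663.0, -49.9, 66.6]
ee_rot: [0.004, 0.676, 0.737, -0.001]
contact_force: [8.5, -28.5, 3.7]
gripper_width: 0.103
grasp_force: 44.1
```

The bolt hit a hard stop after about 45 mm of travel, with force rising to 28 N, so it is at its end. I'll relieve the push, release and withdraw.

Emit:
{"op": "send_rows", "data": {"targets": [-2,0,0,0,0,0,0,0]}}

```text
t: 24.62
position: [663.0, -50.2, 66.5]
ee_rot: [0.002, 0.676, 0.737, -0.0]
contact_force: [6.7, -15.9, 4.4]
gripper_width: 0.101
grasp_force: 44.3
```

Emit:
{"op": "send_rows", "data": {"targets": [0,0,0,0,0,0,0,0,0,0,0,0,0,0,0,0,0,0,0,0], "grip": -0.2}}

```text
t: 25.03
position: [661.9, -47.9, 65.1]
ee_rot: [-0.0, 0.675, 0.738, -0.0]
contact_force: [0.7, -0.3, 0.1]
gripper_width: 0.399
grasp_force: 0.0
```

Emit:
{"op": "send_rows", "data": {"targets": [0,0,-10,0,0,0,-20,0,0,0,-25,0,0,0,-25,0,0,0,-25,0,0,0,0,0]}}

```text
t: 25.53
position: [663.6, -48.1, 177.1]
ee_rot: [0.003, 0.675, 0.738, 0.002]
contact_force: [0.0, 0.0, 0.5]
gripper_width: 0.399
grasp_force: 0.0
```

Emit:
{"op": "send_rows", "data": {"targets": [0,-40,0,0,0,-40,0,0,0,-40,0,0,0,-40,0,0,0,-40,0,0,0,0,0,0,0,0,0,0]}}

```text
t: 26.12
position: [461.8, -65.7, 171.6]
ee_rot: [0.001, 0.676, 0.737, 0.001]
contact_force: [1.0, -0.3, 1.0]
gripper_width: 0.402
grasp_force: 0.0
```

Run:
```python
from fit import *
import pickle
d8=pickle.load(open("d8.pkl","rb")); d=get_image("top")
def red(v):
    h=cv2.cvtColor(v["img"],cv2.COLOR_RGB2HSV); m=cv2.inRange(h,(0,130,100),(6,255,255))|cv2.inRange(h,(172,130,100),(180,255,255))
    m[:,:250]=0;m[:,320:]=0;m[:120]=0;m[160:]=0; y,x=np.nonzero(m); return ray(v,x.mean(),y.mean(),70),len(x)
print(red(d8),red(d))
# change in tray region (caps and walls) since before bolt
a=d["img"].astype(int)[100:145,220:285];b=d8["img"].astype(int)[100:145,220:285]; print(cv2.phaseCorrelate(a.mean(2)[:,:50].copy(),b.mean(2)[:,:50].copy()))
print(monitor.sense()["contact_force"])
```

```text
(array([667.86843268, -94.96040665,  70.        ]), 41) (array([661.71411339, -49.91225662,  70.        ]), 30)
((-0.0004918472044970201, 0.5100306215897241), 1.0145738414936307)
[0.32102279 0.41678336 0.96948664]
```

```bash
python3 -c "
from workcell import order
print(order.job_done())"
```

```text
the job is handed in; nothing more can be done
None
```

The job is handed in with no verdict returned: both loose capacitors are in their pockets, the tray is pushed in to a hard stop and the bolt is across to its hard stop after about 45 mm of travel; I viewed 11 pictures, one over the limit of 10.

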